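Check the filter plate against the light screen

ROBOT

A 6-joint arm with a two-finger parallel gripper is mounted at the origin on the work surface. World frame = base frame: x ahead of the robot, y to its left, z up, the work surface at z = 0. Lengths are in m, angles in rad, forces in N, time in s.
With the tool pointing down it reaches from about 0.375 to 0.9 m from the base axis. Payload 3.1 kg.
Tool frame: the origin (TCP) lies on the centre line of the jaws, within the pads' length; the fingertips stand 25 mm ahead of it and the grasp point (between the pads) lies 6 mm ahead of it (manip.tips_ahead is the distance from the TCP to the fingertips, in m); z points along the fingers, y is the direction in which the jaws open and shut (so a half turn about z gives the same grasp; the last joint's range is limited). The gripper opens to 85 mm and grips with 20 to 120 N. Pads are 22 mm wide; open, the fingers measure 114 mm over their backs; the gripper's body (76 mm by 85 mm) begins 54 mm behind the grasp point. The pads swing forward as they close: fully open they stand 13 mm farther back than shut.
Start: joints at [-1.367, 0.527, 1.433, -0, 1.181, -0.178], TCP at [0.233, -0.58, 0.236] pointing down, gripper open.
Joint ranges: [-3.08, 3.08], [-0.75, 2.2], [0.22, 2.44], [-1.43, 4.57], [0, 2.65], [-2.85, 2.85]. Speed limits (rad/s): [2.79, 2.79, 3.14, 3.14, 3.14, 3.14].

INTERFACE

Orientations are given as a unit quaternion [x, y, z, w].
In Python, from station import manip gives the robot as it stands.
- The arm moves only by the tool play_rows, never from a script. Its argument "steps" is a list that holds one entry, the list of rows, each a list of 6 numbers: the shift along the tool's x, y, z in m, then the turn, a rotation vector about the tool's x, y, z in degrees. In form: [[[x, y, z, rx, ry, rz], ...]]. A call has 1 to 10 rows; each row shifts and turns the commanded pose from where the row before left it, along the tool's axes as they then stand; what a row does not reach is not made up. A row lasts 1/8 s, in which the tool goes at most 62.5 mm and 10.7 degrees, less where a joint would pass 70% of its speed; a pose out of reach is approached as far as the arm can. A call is refused whole if a number of a shift passes 0.0625 or a number of a turn 10.7, either way. A call with a gripper value outside its range is refused whole. "fingers" is the opening, from 0 (shut) to 1 (fully open), set as the call begins (left out, the last holds). The fingers move at their own pace and stop on an object; "squeeze" is the grip in N (left out, the last holds). Time passes only in rows, so rows that do not move let the fingers close. It gives the time, the measured TCP pose, the force and the opening at its end, in the units of the state.
- manip.sense(): the state, without advancing time (a new reading comes with each control period).
- manip.snapshot(name): name is "side" or "top"; returns a dict with "img" (420x560x3 uint8, red, green, blue), "K" (3x3 intrinsics, pixels), "k1" (the pictures are not rectified: a ray, as slopes to the right and down, at radius r is drawn at 1 + k1 r^2 times it, then the intrinsics apply), "world_from_camera" (4x4, takes a point from camera to world coordinates). Camera axes: x right, y down, z forward; pixel columns grow to the right and rows downward; lengths in m; the calibration is good to about 2 mm. A picture is of the moment at which its call begins. There is no depth.
- manip.sign_off(): hands the job in, once; it reports no verdict.
Trained networks look in a picture, given as the dict that the camera call returned (one of the last four; its "shot" number tells which), for a name from the list of things; names that differ only in an ending like _2 or _b are one class to them, and where a whole thing is asked for, a point or a joint stands for the part that bears it (a point fixed in the world has none). Each returns a list of dicts, best first, with "score" (0 to 1); they miss things now and then, are a little off and sometimes report something else, mostly with a low value. They report only what shows in the picture. A call takes as long as a camera call. They do not tell look-alikes from the thing itself.
- manip.regions_of(label, picture): "pixels" (420x560 bool, what is visible of it) and "rect" ([left, top, right, bottom] in pixels, round what is visible of it).
- manip.pinpoint(label, picture): "point" ([column, row] in pixels: a listed point, or the origin of a listed thing).
The state is a dict: "t": time; "q": joint angles; "qd": joint speeds; "tau": joint torques, N m; "tcp_pos": TCP position; "tool_rot": TCP orientation; "force": force on the tool from outside, world axes, zero at the start; "ft_torque": the same for the moment, N m; "finger_gap": opening from 0.0 (shut) to 1.0 (fully open).
Only numpy, scipy, OpenCV 4.12 (cv2) and the standard library are available. Lean on these libraries where they do the work, as an engineer would, in place of code of your own. Each camera call takes 0.05 s, during which the arm holds its last target.

TASK

Swing the cover of the microscope's filter magazine right open, draw the one plate with the grip tab (the filter) up out of its slot, and hold it upright in front of the light screen, about 5 cm from it, with its round window centred on the screen and its flat face square to it. Finish while still holding it there in the gripper, with the cover left open; do not touch the screen with the plate, leave the two blank plates in their slots and leave everything else on the bench where it stands.

Things in the scene. Friction and masses are not known exactly. Their poses are not given: they have to be found in the camera images.
- magazine: Grey filter magazine fixed on the bench: a block 120 (x) x 140 (y) x 56 high; origin at the centre of its underside, front to its own -x (roughly to the robot). In its top are three slots 44 deep, 63 long (x), 11 wide (y), at own x = 0, y = -38, 0, +38, each with one dark plate standing upright. A white hood (the cover), 120 x 140, up to 112 above the bench, hides them until swung open
- cover (a joint): angle of the cover (rad): 0 = shut, grows as its front rises, 1.75 = fully back at its stop (right open: beyond about 1.3). It may start ajar by up to 0.15. The stiff hinge lets it stay wherever it is left; 3 to 4 N upwards at the grip swings it
- cover_grip (a point): centre of the cover's grip: a black round bar 14 across, 28 long, along the magazine's y axis, on a stem 10 wide, 30 in front of the cover's front face; 80 above the bench when shut (then 150 before and 24 above the hinge line). Pinched from above by its two ends, it swivels between the fingers as it moves with the cover on a circle of radius 152 about the hinge line
- cover_hinge (a point): middle of the cover's hinge line, which runs along the magazine's y axis at its far (+x) top edge, 60 behind the magazine's centre and 56 above the bench; axes as the magazine's
- filter_grip (a point): grip point on the filter's tab, 10 below its top, 92 above the bench at the start; axes as the plate's, at the start along the magazine's. Tab: 20 wide (x), 10 thick (y), 30 high, central on the plate's top edge. Drawing it straight up by 44 clears the slot
- filter_window (a point): centre of the filter plate's round glass window (44 across with its rim), on the plate's mid-plane, 48 straight below filter_grip and 32 above the plate's lower edge; axes as the plate's
- filter: the filter: loose dark steel plate of about 100 g, 60 wide (own x), 8 thick (own y), 60 high (own z), with a round glass window, and a grip tab above its top edge; the same turned half round. It starts upright in any of the three slots, lower edge 12 above the bench. Origin at the centre of its lower edge, 80 below filter_grip
- blank_a: blank plate standing in another slot: loose, dark steel, 60 x 8 x 50 high, without tab or window, its top 62 above the bench; origin at the centre of its lower edge
- blank_b: second blank plate, the same, in the remaining slot
- screen: the light screen, fixed on the bench: a grey upright panel 120 wide, 22 thick, from 40 to 140 above the bench, on a foot 12 high; origin on the bench right under its front face, own -x is the way it faces (roughly towards the robot), z up. The foot reaches 35 in front of the face
- screen_face (a point): centre of the pale lit face (100 wide, 80 high) of the light screen, 90 above the bench; -x points out of the face, y along it, z up
- dish: bystander: round clear culture dish, 90 across, 15 high; origin at the centre of its underside
- slide_box: bystander: cardboard box of slides, 85 x 34 x 30 high; origin at the centre of its underside
- dropper: bystander: brown dropper bottle, 32 across, 93 high; origin at the centre of its underside
- mouse: bystander: black computer mouse, 105 x 60 x 32 high; origin at the centre of its underside
- stain_jar: bystander: jar, 44 across, 60 high; origin at the centre of its underside
- beaker: bystander: small glass beaker, 60 across, 70 high; origin at the centre of its underside
- objective: bystander: steel microscope objective standing on end, 34 across, 45 high; origin at the centre of its underside
Things that resemble listed ones, but are neither listed nor needed, are in the scene too. Leave any yellow look-alike of the magazine alone.

How it is judged:
On the way, in this order (a step that is already met when the one before it is completed fails the run):
1. the cover has been swung open (beyond 1.2 rad) (value of joint cover above 1.2 rad), for 0.2 s.
2. the filter plate is held in the fingers, clear above its slot (z of filter_window in the frame of magazine above 0.095 m and contact force between filter and the fingers above 1 N and value of joint cover above 1.2 rad), for 0.2 s.
At the end, for the whole second after the job is handed in: The plate is held still in the fingers, clear of screen and magazine, upright and parallel to the screen within 0.25 rad, window 20 to 85 mm before the lit face and within 20 mm of its centre sideways and in height; cover open beyond 1.2 rad; both blanks down in their slots (x of filter_window in the frame of screen_face between -0.085 and -0.02 m and y of filter_window in the frame of screen_face between -0.02 and 0.02 m and z of filter_window in the frame of screen_face between -0.02 and 0.02 m and angle between the y axis of filter and the x axis of screen_face, either way round below 0.25 rad and angle between filter's own z axis and vertical below 0.25 rad and contact force between filter and the fingers above 1 N and contact force between filter and screen below 0.05 N and contact force between filter and magazine below 0.05 N and linear speed of filter below 0.03 m/s and value of joint cover above 1.2 rad and z of each of blank_a, blank_b in the frame of magazine below 0.025 m); the arm keeps its last pose, push and grip.
It fails at once if a blank plate is pulled or pushed out of its place (more than 20 mm) (distance of any of blank_a, blank_b from where it was at the start of the episode above 0.02 m).
It fails at once if the plate hits the light screen (more than 1 N) (contact force between filter and screen above 1 N).
It fails at once if a bystander is shifted by more than 30 mm (distance of any of dish, slide_box, dropper, mouse, stain_jar, beaker, objective from where it was at the start of the episode above 0.03 m).
It also fails if it takes over 51 s, if anything falls off the work surface, if the arm or the gripper's body presses on something with over 40 N, if the wrist force passes 120 N, or if a joint passes its speed limit or range.

## Working session

There is one attempt and no reset: what is moved stays moved. The work goes in short steps, Python scripts to look and compute and a tool call to move; the robot and the scene stay as the last step left them, time stands still between calls to the robot, and variables do not carry over. Pictures are saved under pics/ and viewed, and the job is handed in when it is done.

Besides the shell and the picture viewer there is one more tool, called after "Emit:" as name(argument=value, ...) on one line, values as JSON. play_rows: Moves the arm, as the interface text tells. Its arguments: {"type":"object","properties":{"steps":{"type":"array"},"fingers":{"type":"number"},"squeeze":{"type":"number"}},"required":["steps"]}

```bash
ls; mkdir -p pics; cat > h.py <<'E'
import numpy as np, cv2
from station import manip
def save(s,name): cv2.imwrite('pics/'+name,cv2.cvtColor(s['img'],cv2.COLOR_RGB2BGR))
def ray(s,p):
    K=s['K'];d=np.array([(p[0]-K[0,2])/K[0,0],(p[1]-K[1,2])/K[1,1]])
    u=d.copy()
    for _ in range(30): u=d/(1+s['k1']*(u@u))
    T=np.array(s['world_from_camera']);v=T[:3,:3]@np.array([u[0],u[1],1]);return T[:3,3],v/np.linalg.norm(v)
def atz(s,p,z):
    o,v=ray(s,p);return o+v*(z-o[2])/v[2]
def proj(s,P):
    T=np.linalg.inv(np.array(s['world_from_camera']));c=T[:3,:3]@np.array(P)+T[:3,3];u=c[:2]/c[2];u=u*(1+s['k1']*(u@u));K=s['K'];return np.array([K[0,0]*u[0]+K[0,2],K[1,1]*u[1]+K[1,2]])
def tri(s1,p1,s2,p2):
    A=np.zeros((3,3));b=np.zeros(3)
    for s,p in((s1,p1),(s2,p2)):
        o,v=ray(s,p);M=np.eye(3)-np.outer(v,v);A+=M;b+=M@o
    x=np.linalg.solve(A,b);return x,[np.linalg.norm(np.cross(x-ray(s,p)[0],ray(s,p)[1])) for s,p in((s1,p1),(s2,p2))]
E
python3 - <<'E'
from h import *
np.set_printoptions(precision=4,suppress=True)
a=manip.snapshot('side');b=manip.snapshot('top')
save(a,'s0.png');save(b,'t0.png')
for s in(a,b):
    print(s['world_from_camera'],s['K'][0],s['k1'])
for n in ['magazine','cover_grip','cover_hinge','screen','screen_face','filter_grip','dish','slide_box','dropper','mouse','stain_jar','beaker','objective']:
    for s in (a,b): print(n,[(np.round(r['point']),round(r['score'],2)) for r in manip.pinpoint(n,s)[:3]])
print(manip.sense())
E
```

```text
pics
[[-0.8472  0.3488 -0.4008  0.9976]
 [ 0.5313  0.5487 -0.6455  0.7812]
 [-0.0052 -0.7598 -0.6501  0.8692]
 [ 0.      0.      0.      1.    ]] [396.842    0.     283.2868] 0.0071302267292113145
[[-0.0242 -0.9955  0.0911  0.4125]
 [-0.9993  0.0268  0.0271 -0.011 ]
 [-0.0294 -0.0904 -0.9955  1.213 ]
 [ 0.      0.      0.      1.    ]] [404.7457   0.     281.8226] -0.10998511117207398
magazine [(array([254., 208.]), 0.71), (array([302., 172.]), 0.62)]
magazine [(array([365., 279.]), 0.95), (array([404., 148.]), 0.79), (array([342., 201.]), 0.72)]
cover_grip [(array([279., 176.]), 0.96), (array([221., 253.]), 0.67), (array([325., 153.]), 0.64)]
cover_grip [(array([416., 168.]), 0.81), (array([341., 230.]), 0.78), (array([354., 313.]), 0.69)]
cover_hinge [(array([165., 182.]), 0.74), (array([287., 168.]), 0.68), (array([236., 196.]), 0.62)]
cover_hinge [(array([371., 262.]), 0.75)]
screen [(array([311., 268.]), 0.71)]
screen [(array([231., 208.]), 0.56)]
screen_face []
screen_face [(array([225., 205.]), 0.92)]
filter_grip [(array([221., 252.]), 0.49)]
filter_grip [(array([280., 242.]),
[... 326 characters left out ...]
[245., 305.]), 0.62), (array([313., 266.]), 0.32)]
stain_jar [(array([219., 132.]), 0.64)]
beaker [(array([193., 234.]), 0.79)]
beaker [(array([330., 129.]), 0.58)]
objective [(array([396., 324.]), 0.49)]
objective [(array([144., 232.]), 0.42)]
{'t': 1.4, 'q': array([-1.3675,  0.5275,  1.4327, -0.    ,  1.1814, -0.1785]), 'qd': array([-0.0001,  0.0006, -0.0013,  0.0017,  0.    ,  0.0008]), 'tau': array([  0.0013, -44.2315, -17.8412,  -0.0001,   0.0008,  -0.    ]), 'tcp_pos': array([ 0.2329, -0.58  ,  0.2359]), 'tool_rot': array([ 0.9818,  0.1897, -0.    ,  0.    ]), 'force': array([ 0.1213, -0.4881, -0.3759]), 'ft_torque': array([-0.0747, -0.0413, -0.0077]), 'finger_gap': 1.0001996775891715}
```

View pics/s0.png

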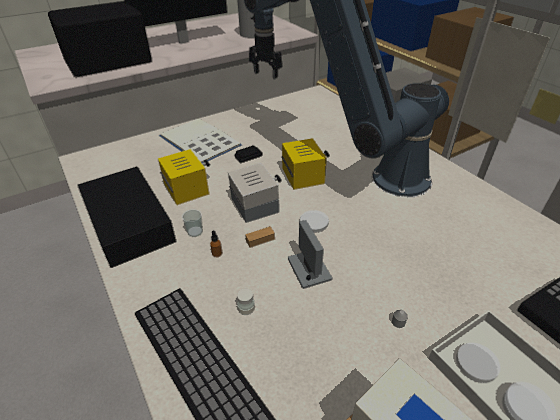

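View pics/t0.png

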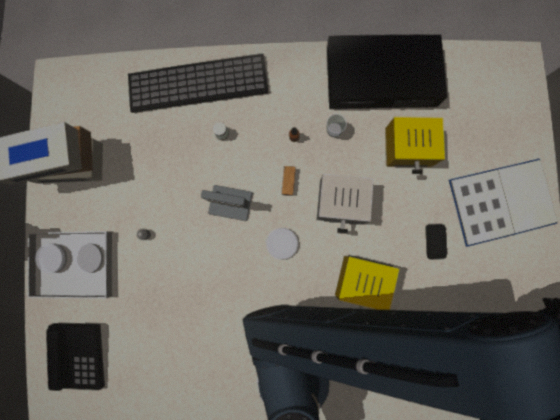

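```bash
python3 - <<'E'
import cv2,numpy as np
t=cv2.imread('pics/t0.png');s=cv2.imread('pics/s0.png')
a=cv2.resize(t[170:250,190:390],None,fx=4,fy=4,interpolation=2)
b=cv2.resize(s[160:300,220:340],None,fx=4,fy=4,interpolation=2)
cv2.imwrite('pics/c1.png',a);cv2.imwrite('pics/c2.png',b)
E
```

```text
(no output)
```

View pics/c1.png

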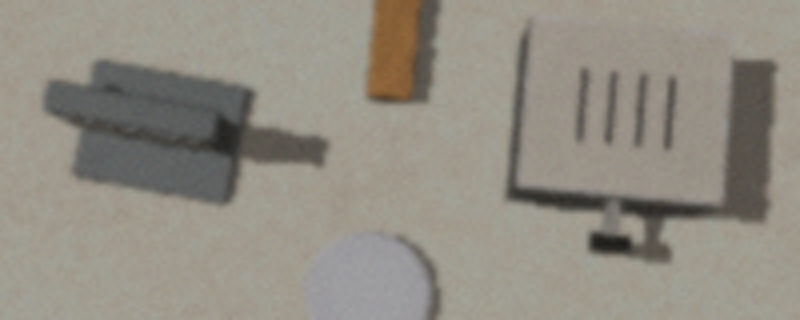

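View pics/c2.png

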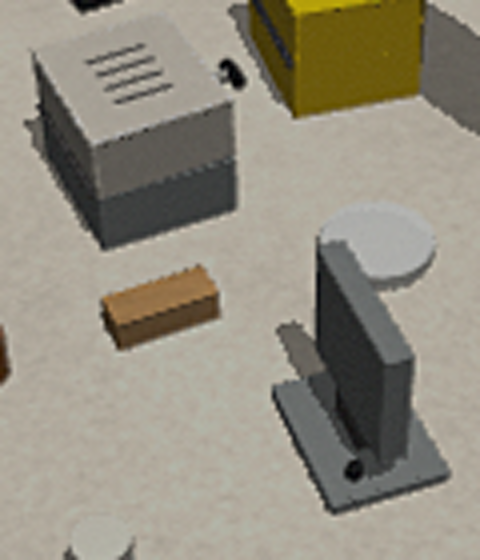

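```bash
python3 - <<'E'
from h import *
np.set_printoptions(precision=4,suppress=True)
a=manip.snapshot('side');b=manip.snapshot('top')
c1=lambda x,y:(x/4+190-.4,y/4+170-.4)
c2=lambda x,y:(x/4+220-.4,y/4+160-.4)
print('cover top',[atz(b,c1(*p),.112)[:2] for p in[(530,16),(735,36),(722,207),(513,187)]])
print('cover top side',[atz(a,c2(*p),.112)[:2] for p in[(34,56),(158,12),(233,100),(95,145)]])
print('mag bottom side +x+y,-x+y',[atz(a,c2(*p),0)[:2] for p in[(105,247),(237,210)]])
print('seam z56',[atz(a,c2(*p),.056)[:2] for p in[(105,197),(237,160)]])
print('grip',tri(a,(279,176.5),b,(342.5,230)), atz(b,(342.5,230.2),.087)[:2], tri(a,c2(232,74),b,c1(610,242)))
print('foot bottom? top z12',[atz(b,c1(*p),.012)[:2] for p in[(98,60),(253,90),(231,203),(77,178)]])
print('foot side z12',[atz(a,c2(*p),.012)[:2] for p in[(275,390),(330,505),(448,470)]])
print('panel top z140 side',[atz(a,c2(*p),.14)[:2] for p in[(320,243),(345,240),(412,355),(385,362)]])
print('panel top z140 top',[atz(b,c1(*p),.14)[:2] for p in[(50,80),(221,110),(217,144),(45,112)]])
for n,z in dict(dish=0,slide_box=0,dropper=0,mouse=0,stain_jar=0,beaker=0,objective=0).items():
    r=manip.pinpoint(n,b); print(n,atz(b,r[0]['point'],z) if r else None)
for s in(a,b):
    for r in manip.pinpoint('screen_face',s)[:2]: print('face',r['point'],r['score'],atz(s,r['point'],.09))
E
```

```text
cover top [array([ 0.6006, -0.094 ]), array([ 0.583 , -0.2345]), array([ 0.4658, -0.2202]), array([ 0.4833, -0.0784])]
cover top side [array([ 0.5878, -0.2208]), array([ 0.4702, -0.2222]), array([ 0.4813, -0.082 ]), array([ 0.6001, -0.09  ])]
mag bottom side +x+y,-x+y [array([ 0.5965, -0.0963]), array([ 0.4818, -0.0778])]
seam z56 [array([ 0.5948, -0.0917]), array([ 0.4826, -0.0752])]
grip (array([ 0.4423, -0.1449,  0.0905]), [np.float64(0.003225670838877899), np.float64(0.003225670838877947)]) [ 0.4445 -0.1472] (array([ 0.4443, -0.146 ,  0.0837]), [np.float64(0.0007334588673083089), np.float64(0.0007334588673083187)])
foot bottom? top z12 [array([0.5938, 0.2247]), array([0.5676, 0.1075]), array([0.4832, 0.1255]), array([0.5049, 0.2414])]
foot side z12 [array([0.5703, 0.1192]), array([0.5955, 0.2276]), array([0.5095, 0.2461])]
panel top z140 side [array([0.535 , 0.1203]), array([0.5188, 0.127 ]), array([0.5447, 0.2393]), array([0.5627, 0.2351])]
panel top z140 top [array([0.5619, 0.2324]), array([0.5382, 0.1166]), array([0.5154, 0.1197]), array([0.5402, 0.236 ])]
dish [0.4232 0.0311 0.    ]
slide_box [0.609  0.0039 0.    ]
dropper [ 0.7322 -0.0189  0.    ]
mouse [ 0.3966 -0.4175  0.    ]
stain_jar [0.7586 0.1959 0.    ]
beaker [ 0.7614 -0.1414  0.    ]
objective [ 0.603  -0.0002  0.    ]
face [315.0, 247.8] 0.66 [0.5298 0.1895 0.09  ]
```

Emit:
play_rows(steps=[[[0,0,0,0,0,9.7],[0,0,0,0,0,9.7],[0,0,0,0,0,9.65],[0.0194,-0.0572,0,0,0,0],[0.0194,-0.0572,0,0,0,0],[0.0194,-0.0572,0,0,0,0],[0.0194,-0.0572,0,0,0,0],[0.0194,-0.0572,0,0,0,0],[0.0194,-0.0572,0,0,0,0],[0.0194,-0.0572,0,0,0,0]]])

```text
t: 3.2
tcp_pos: [0.4185, -0.1982, 0.2363]
tool_rot: [0.998, -0.063, 0.001, 0.0]
force: [0.9, -0.1, -0.1]
finger_gap: 1.001
```

Emit:
play_rows(steps=[[[0.0187,-0.0555,0,0,0,0],[0,0,0.04,0,0,0],[0,0,0.04,0,0,0],[0,0,0,0,0,0]]], fingers=0.75)

```text
t: 3.7
tcp_pos: [0.4415, -0.1456, 0.154]
tool_rot: [0.998, -0.062, -0.003, -0.002]
force: [-0.6, 0.0, 0.2]
finger_gap: 0.748
```

```bash
python3 - <<'E'
from h import *
a=manip.snapshot('side');b=manip.snapshot('top');save(a,'s1.png');save(b,'t1.png')
print(manip.sense()['tcp_pos'],manip.sense()['tool_rot'])
for s in(a,b): print([(np.round(r['point'],1),round(r['score'],2)) for r in manip.pinpoint('cover_grip',s)[:3]])
x=cv2.resize(cv2.imread('pics/s1.png')[130:250,200:340],None,fx=4,fy=4,interpolation=2);cv2.imwrite('pics/c3.png',x)
E
```

```text
[ 0.44354326 -0.14731356  0.15648544] [ 9.98032772e-01 -6.26938859e-02  2.24996709e-04  1.14221380e-04]
[(array([326.2, 154.5]), 0.81), (array([276.1, 180.2]), 0.67), (array([316.2, 248.3]), 0.57)]
[(array([416. , 169.9]), 0.6), (array([225.8, 206.2]), 0.35)]
```

View pics/c3.png

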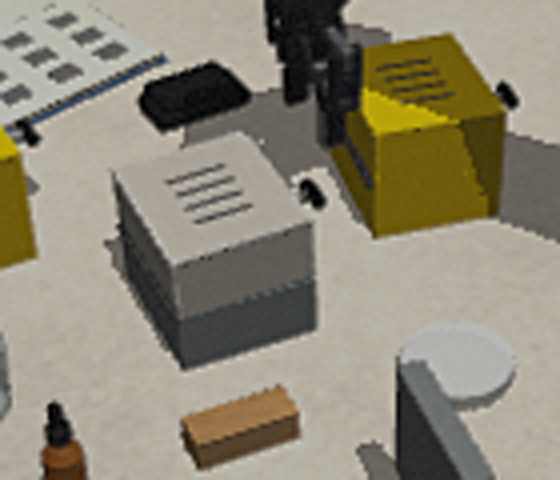

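View pics/t1.png

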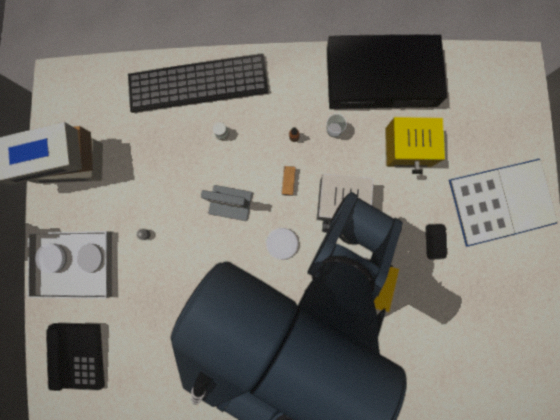

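Emit:
play_rows(steps=[[[0,0,0.025,0,0,0],[0,0,0.025,0,0,0],[0,0,0.017,0,0,0],[0,0,0,0,0,0]]])

```text
t: 4.4
tcp_pos: [0.4434, -0.1474, 0.0893]
tool_rot: [0.998, -0.063, 0.0, 0.0]
force: [-0.5, -0.3, 0.8]
finger_gap: 0.753
```

Emit:
play_rows(steps=[[[0,0,0,0,0,0],[0,0,0,0,0,0],[0,0,0,0,0,0],[0,0,0,0,0,0]]], fingers=0, squeeze=40)

```text
t: 4.9
tcp_pos: [0.4437, -0.1465, 0.0894]
tool_rot: [0.998, -0.063, 0.001, -0.0]
force: [1.6, 4.3, -0.2]
finger_gap: 0.306
```

```bash
python3 - <<'E'
from h import *
a=manip.snapshot('side');save(a,'s2.png')
q=manip.sense();print(q['tcp_pos'],q['tool_rot'],q['force'],q['finger_gap'])
x=cv2.resize(cv2.imread('pics/s2.png')[130:230,220:340],None,fx=5,fy=5,interpolation=2);cv2.imwrite('pics/c4.png',x)
E
```

```text
[ 0.4435995  -0.14651965  0.08926402] [ 9.98021399e-01 -6.28720163e-02  6.03943162e-04 -1.79504287e-04] [ 2.73002285  4.31192604 -0.01271732] 0.3050072373275227
```

View pics/c4.png

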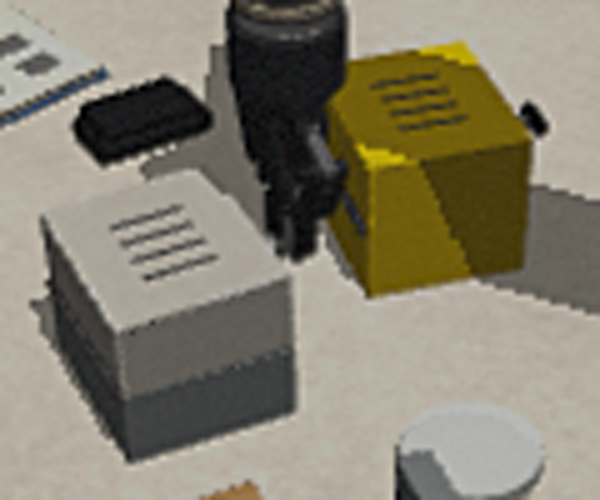

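```bash
python3 - <<'E'
import numpy as np
f=.165+np.linspace(0,1.7,21);x=-.152*np.cos(f);z=.152*np.sin(f)
print([[round(a,4),0,round(-b,4),0,0,0] for a,b in zip(np.diff(x),np.diff(z))])
E
```

```text
[[np.float64(0.0027), 0, np.float64(-0.0126), 0, 0, 0], [np.float64(0.0037), 0, np.float64(-0.0124), 0, 0, 0], [np.float64(0.0048), 0, np.float64(-0.012), 0, 0, 0], [np.float64(0.0058), 0, np.float64(-0.0116), 0, 0, 0], [np.float64(0.0067), 0, np.float64(-0.011), 0, 0, 0], [np.float64(0.0076), 0, np.float64(-0.0104), 0, 0, 0], [np.float64(0.0085), 0, np.float64(-0.0097), 0, 0, 0], [np.float64(0.0093), 0, np.float64(-0.009), 0, 0, 0], [np.float64(0.01), 0, np.float64(-0.0082), 0, 0, 0], [np.float64(0.0107), 0, np.float64(-0.0073), 0, 0, 0], [np.float64(0.0113), 0, np.float64(-0.0063), 0, 0, 0], [np.float64(0.0117), 0, np.float64(-0.0054), 0, 0, 0], [np.float64(0.0122), 0, np.float64(-0.0043), 0, 0, 0], [np.float64(0.0125), 0, np.float64(-0.0033), 0, 0, 0], [np.float64(0.0127), 0, np.float64(-0.0022), 0, 0, 0], [np.float64(0.0129), 0, np.float64(-0.0011), 0, 0, 0], [np.float64(0.0129), 0, np.float64(-0.0), 0, 0, 0], [np.float64(0.0129), 0, np.float64(0.0011), 0, 0, 0], [np.float64(0.0127), 0, np.float64(0.0021), 0, 0, 0], [np.float64(0.0125), 0, np.float64(0.0032), 0, 0, 0]]
```

Emit:
play_rows(steps=[[[0.0027,0,-0.0126,0,0,0],[0.0037,0,-0.0124,0,0,0],[0.0048,0,-0.012,0,0,0],[0.0058,0,-0.0116,0,0,0],[0.0067,0,-0.011,0,0,0]]])

```text
t: 5.58
tcp_pos: [0.4682, -0.1495, 0.1483]
tool_rot: [0.998, -0.063, 0.001, -0.0]
force: [6.5, 2.7, -9.7]
finger_gap: 0.306
```

Emit:
play_rows(steps=[[[0.0076,0,-0.0104,0,0,0],[0.0085,0,-0.0097,0,0,0],[0.0093,0,-0.009,0,0,0],[0.01,0,-0.0082,0,0,0],[0.0107,0,-0.0073,0,0,0],[0.0113,0,-0.0063,0,0,0]]])

```text
t: 6.32
tcp_pos: [0.5232, -0.1563, 0.1983]
tool_rot: [0.998, -0.063, -0.001, -0.001]
force: [3.9, 3.4, -11.8]
finger_gap: 0.29
```

Emit:
play_rows(steps=[[[0.0117,0,-0.0054,0,0,0],[0.0122,0,-0.0043,0,0,0],[0.0125,0,-0.0033,0,0,0],[0.0127,0,-0.0022,0,0,0],[0.0129,0,-0.0011,0,0,0],[0.0129,0,0,0,0,0],[0.0129,0,0.0011,0,0,0],[0.0127,0,0.0021,0,0,0]]])

```text
t: 7.32
tcp_pos: [0.6243, -0.1689, 0.2146]
tool_rot: [0.998, -0.062, 0.001, -0.0]
force: [-1.3, 6.3, -0.6]
finger_gap: 0.278
```

```bash
python3 - <<'E'
from h import *
a=manip.snapshot('side');save(a,'s3.png')
q=manip.sense();print(q['t'],q['tcp_pos'],q['tool_rot'],q['force'],q['finger_gap'])
x=cv2.resize(cv2.imread('pics/s3.png')[110:230,200:340],None,fx=5,fy=5,interpolation=2);cv2.imwrite('pics/c5.png',x)
E
```

```text
7.375 [ 0.62601412 -0.16907973  0.21431559] [ 9.98042269e-01 -6.25183159e-02  1.69536043e-03 -4.64461970e-04] [ 1.91692451  5.82872812 -0.30245162] 0.27567506594898183
```

View pics/c5.png

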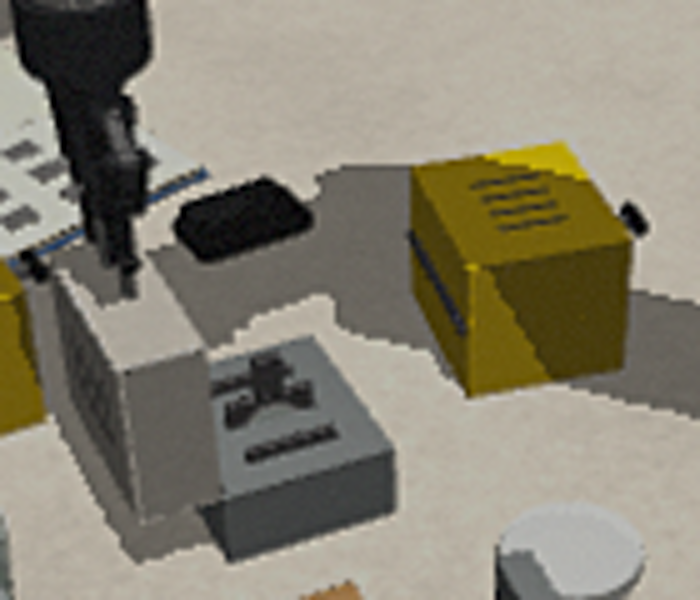

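Emit:
play_rows(steps=[[[0,0,0,0,0,0],[0,0,0,0,0,0],[0,0,0,0,0,0],[0,0,-0.04,0,0,0],[0,0,-0.04,0,0,0],[-0.05,0,0,0,0,0],[-0.05,0,0,0,0,0],[-0.06,0,0,0,0,0],[-0.06,0,0,0,0,0],[0,0,0,0,0,0]]], fingers=0.8)

```text
t: 8.62
tcp_pos: [0.3999, -0.1401, 0.2921]
tool_rot: [0.998, -0.063, -0.002, -0.001]
force: [0.7, -0.5, -0.5]
finger_gap: 0.799
```

```bash
python3 - <<'E'
from h import *
a=manip.snapshot('side');save(a,'s4.png');b=manip.snapshot('top');save(b,'t4.png')
q=manip.sense();print(q['t'],q['tcp_pos'],q['force'],q['finger_gap'])
for n in ['filter_grip','filter_window','cover_grip','screen_face']:
    for s in (a,b): print(n,[(np.round(r['point'],1),round(r['score'],2)) for r in manip.pinpoint(n,s)[:3]])
x=cv2.resize(cv2.imread('pics/s4.png')[140:230,210:310],None,fx=6,fy=6,interpolation=2);cv2.imwrite('pics/c6.png',x)
x=cv2.resize(cv2.imread('pics/t4.png')[160:260,290:410],None,fx=5,fy=5,interpolation=2);cv2.imwrite('pics/c7.png',x)
E
```

```text
8.725 [ 0.40542737 -0.14293808  0.29348619] [ 1.03600561 -0.50548593  0.4571459 ] 0.7963782668657748
filter_grip [(array([256.3, 184.8]), 0.66), (array([258.9, 210.7]), 0.23)]
filter_grip [(array([341.4, 196.5]), 0.39)]
filter_window [(array([252.9, 197. ]), 0.56)]
filter_window [(array([434.6, 244.7]), 0.57), (array([342.7, 203.2]), 0.4)]
cover_grip [(array([324.3, 154.2]), 0.97), (array([204.5, 163.1]), 0.93), (array([222.9, 162.7]), 0.79)]
cover_grip [(array([355.6, 312.5]), 0.71), (array([415.8, 170.2]), 0.68), (array([353.1, 159.5]), 0.64)]
screen_face [(array([316.6, 247.6]), 0.59)]
screen_face [(array([224.6, 204.4]), 0.6)]
```

View pics/c6.png

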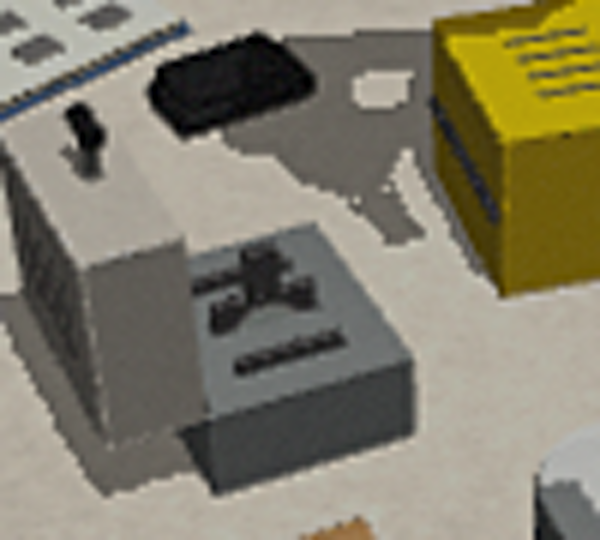

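View pics/c7.png

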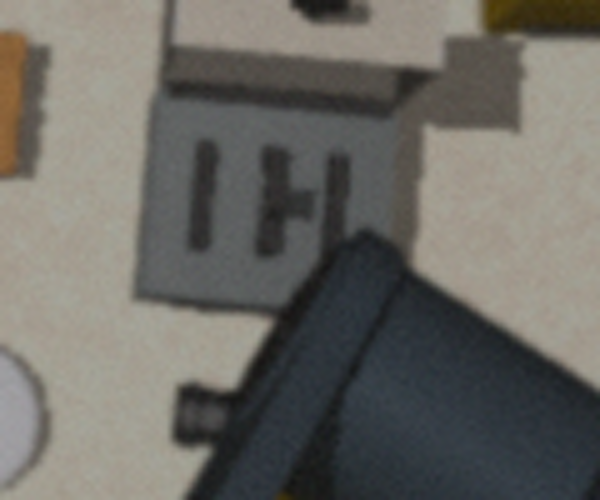

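```bash
python3 - <<'E'
from h import *
np.set_printoptions(precision=4,suppress=True)
a=manip.snapshot('side');b=manip.snapshot('top')
c1=lambda x,y:(x/5+290-.4,y/5+160-.4)
c2=lambda x,y:(x/6+210-.4,y/6+140-.4)
R=lambda t:np.array([[np.cos(t),-np.sin(t)],[np.sin(t),np.cos(t)]])
for n,p in dict(Lslot=(203,196),Mslot=(272,202)).items(): print(n,atz(b,c1(*p),.056),atz(b,c1(*p),.062))
print('mag -x+y corner',atz(b,c1(137,297),.056),'+x+y',atz(b,c1(162,95),.056), 'pred', np.array([.533,-.156])+R(-.125)@[-.06,.07],np.array([.533,-.156])+R(-.125)@[.06,.07])
print('side near slot ends',atz(a,c2(240,368),.062),atz(a,c2(340,338),.062))
print('side tab top',atz(a,c2(262,245),.102), 'corners',atz(a,c2(212,488),0),atz(a,c2(412,432),0),atz(a,c2(413,358),.056),atz(a,c2(315,224),.056))
im=b['img'].copy()
xa=cv2.resize(a['img'][140:230,210:310],None,fx=6,fy=6,interpolation=2)[:,:,::-1].copy()
xb=cv2.resize(b['img'][160:260,290:410],None,fx=5,fy=5,interpolation=2)[:,:,::-1].copy()
c=np.array([.533,-.156])
for lx,ly,z in [(-.01,-.005,.102),(.01,-.005,.102),(.01,.005,.102),(-.01,.005,.102),(-.06,.07,.056),(-.06,-.07,.056),(.0315,.038,.056),(-.0315,.038,.056),(.03,0,.072),(-.03,0,.072)]:
    w=np.r_[c+R(-.125)@[lx,ly],z]
    p=proj(a,w);q=proj(b,w)
    cv2.circle(xa,tuple(int(round(v)) for v in ((p[0]-209.6)*6,(p[1]-139.6)*6)),2,(0,0,255),-1)
    cv2.circle(xb,tuple(int(round(v)) for v in ((q[0]-289.6)*5,(q[1]-159.6)*5)),2,(0,0,255),-1)
cv2.imwrite('pics/c8.png',np.hstack([xa[:500,:400],xb[:500,:400]]))
E
```

```text
Lslot [ 0.5364 -0.1189  0.056 ] [ 0.5357 -0.1184  0.062 ]
Mslot [ 0.5318 -0.1584  0.056 ] [ 0.5312 -0.1577  0.062 ]
mag -x+y corner [ 0.4793 -0.0792  0.056 ] +x+y [ 0.5956 -0.0974  0.056 ] pred [ 0.4822 -0.0791] [ 0.6013 -0.094 ]
side near slot ends [ 0.5692 -0.1135  0.062 ] [ 0.511 -0.107  0.062]
side tab top [ 0.5302 -0.1555  0.102 ] corners [ 0.5981 -0.0997  0.    ] [ 0.4821 -0.081   0.    ] [ 0.4828 -0.0774  0.056 ] [ 0.4663 -0.2131  0.056 ]
```

View pics/c8.png

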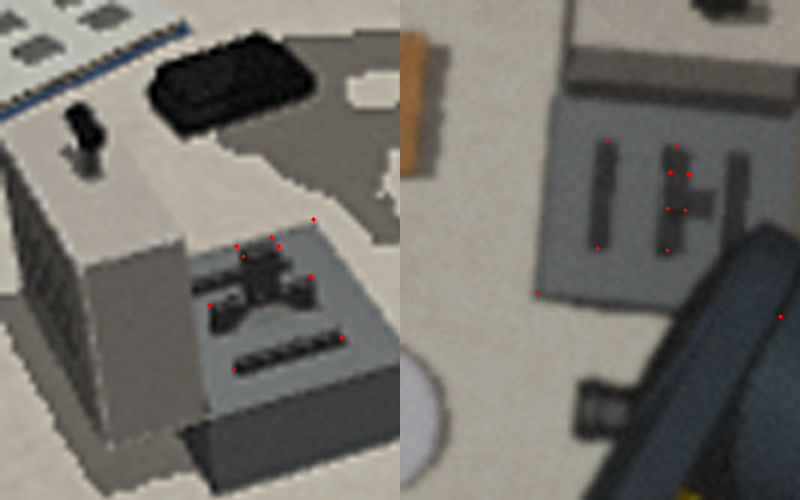

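Emit:
play_rows(steps=[[[0.0423,-0.0007,0,0,0,0],[0.0422,-0.0007,0,0,0,0],[0.0422,-0.0008,0.03,0,0,0],[0,0,0.05,0,0,0],[0,0,0.04,0,0,0],[0,0,0,0,0,0],[0,0,0,0,0,0]]], fingers=0.5)

```text
t: 10.1
tcp_pos: [0.532, -0.1563, 0.1737]
tool_rot: [0.998, -0.063, 0.001, 0.0]
force: [0.1, -0.5, 0.6]
finger_gap: 0.501
```

```bash
python3 - <<'E'
from h import *
a=manip.snapshot('side');save(a,'s5.png')
q=manip.sense();print(q['t'],q['tcp_pos'],q['tool_rot'],q['force'],q['finger_gap'])
x=cv2.resize(cv2.imread('pics/s5.png')[110:230,200:310],None,fx=5,fy=5,interpolation=2);cv2.imwrite('pics/c9.png',x)
E
```

```text
10.15 [ 0.53234645 -0.15644601  0.17433994] [ 9.98040111e-01 -6.25487008e-02  1.72852414e-03  7.80666144e-04] [-0.32367209  1.23464186  0.05140624] 0.499020305323261
```

View pics/c9.png

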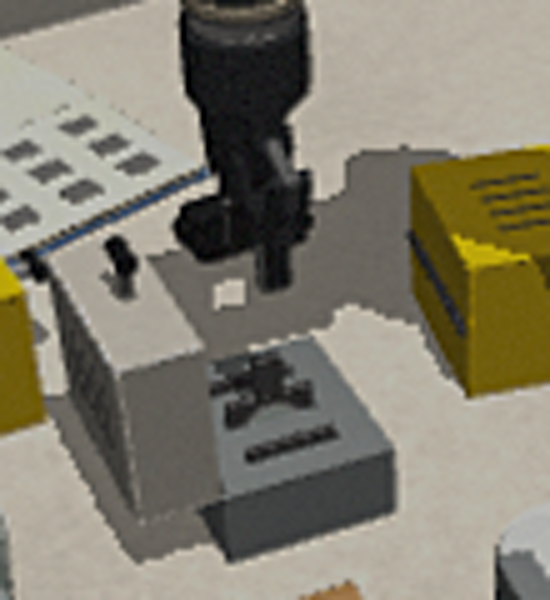

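Emit:
play_rows(steps=[[[0,0,0.03,0,0,0],[0,0,0.027,0,0,0],[0,0,0.02,0,0,0],[0,0,0,0,0,0]]])

```text
t: 10.65
tcp_pos: [0.5313, -0.156, 0.0962]
tool_rot: [0.998, -0.063, 0.0, 0.0]
force: [0.3, -0.8, 0.1]
finger_gap: 0.497
```

Emit:
play_rows(steps=[[[0,0,0,0,0,0],[0,0,0,0,0,0],[0,0,0,0,0,0],[0,0,0,0,0,0]]], fingers=0, squeeze=50)

```text
t: 11.15
tcp_pos: [0.5321, -0.1565, 0.0973]
tool_rot: [0.998, -0.062, 0.002, 0.001]
force: [-0.1, -0.3, 6.4]
finger_gap: 0.098
```

Emit:
play_rows(steps=[[[0,0,-0.01,0,0,0],[0,0,-0.012,0,0,0],[0,0,-0.012,0,0,0],[0,0,-0.012,0,0,0]]])

```text
t: 11.65
tcp_pos: [0.531, -0.1558, 0.1425]
tool_rot: [0.998, -0.063, 0.0, 0.0]
force: [0.3, -0.3, 0.1]
finger_gap: 0.095
```

Emit:
play_rows(steps=[[[0,0,-0.02,0,0,0],[0,0,-0.03,0,0,0],[0,0,-0.03,0,0,0],[0,0,-0.02,0,0,0],[0,0,0,0,0,0],[0,0,0,0,0,0]]])

```text
t: 12.4
tcp_pos: [0.5304, -0.1554, 0.2409]
tool_rot: [0.998, -0.063, -0.001, -0.0]
force: [0.4, -0.3, -1.3]
finger_gap: 0.098
```

```bash
python3 - <<'E'
from h import *
a=manip.snapshot('side');save(a,'s6.png')
q=manip.sense();print(q['t'],q['tcp_pos'],q['tool_rot'],q['force'],q['finger_gap'])
print([(np.round(r['point'],1),round(r['score'],2)) for r in manip.pinpoint('filter_window',a)[:3]])
x=cv2.resize(cv2.imread('pics/s6.png')[90:230,200:310],None,fx=4,fy=4,interpolation=2);cv2.imwrite('pics/c10.png',x)
E
```

```text
12.45 [ 0.53022415 -0.1553755   0.24050937] [ 9.98040088e-01 -6.25670841e-02 -1.05822765e-03 -4.71963827e-04] [-0.03853359  0.44116543 -1.47463065] 0.09786516299659934
[(array([252.6, 159.2]), 0.72)]
```

View pics/c10.png

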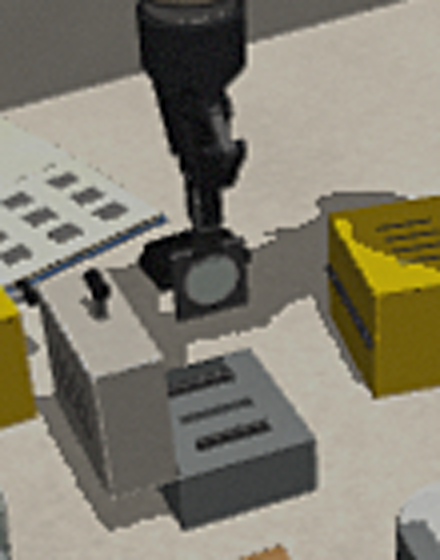

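Emit:
play_rows(steps=[[[-0.0132,-0.0479,0,0,0,0],[-0.0132,-0.0479,0,0,0,0],[-0.0132,-0.0479,0,0,0,0],[-0.0132,-0.0479,0,0,0,0],[-0.0132,-0.0479,0,0,0,0],[-0.0132,-0.0479,0,0,0,0],[-0.0132,-0.0479,0,0,0,0]]])

```text
t: 13.38
tcp_pos: [0.4804, 0.1899, 0.2405]
tool_rot: [0.998, -0.063, -0.001, 0.0]
force: [0.6, 0.6, -1.5]
finger_gap: 0.097
```

Emit:
play_rows(steps=[[[0,0,0,0,0,-10.6],[0,0,0,0,0,-10.6],[0,0,0,0,0,-10.6],[0,0,0,0,0,-10.6],[0,0,0,0,0,-10.7],[0,0,0,0,0,-10.7],[0,0,0,0,0,-10.7],[0,0,0,0,0,-10.7],[0,0,0,0,0,0],[0,0,0,0,0,0]]])

```text
t: 14.62
tcp_pos: [0.4809, 0.1884, 0.241]
tool_rot: [0.778, 0.628, -0.001, -0.0]
force: [-0.1, -0.5, 0.2]
finger_gap: 0.096
```

```bash
python3 - <<'E'
from h import *
a=manip.snapshot('side');save(a,'s7.png');b=manip.snapshot('top');save(b,'t7.png')
q=manip.sense();print(q['t'],q['tcp_pos'],q['tool_rot'],q['force'],q['finger_gap'])
for n in ['filter_window','screen_face','screen']:
  for s in (a,b):print(n,[(np.round(r['point'],1),round(r['score'],2)) for r in manip.pinpoint(n,s)[:3]])
x=cv2.resize(cv2.imread('pics/s7.png')[150:300,250:400],None,fx=4,fy=4,interpolation=2);cv2.imwrite('pics/c11.png',x)
x=cv2.resize(cv2.imread('pics/t7.png')[150:290,140:340],None,fx=4,fy=4,interpolation=2);cv2.imwrite('pics/c12.png',x)
E
```

```text
14.725 [0.48107669 0.18841338 0.24123186] [ 7.77520840e-01  6.28857102e-01 -2.58879090e-04 -1.46701969e-04] [-0.33327309 -0.0909071  -1.59413755] 0.09641988129546208
filter_window [(array([332.3, 213.2]), 0.68)]
filter_window [(array([216.1, 221.3]), 0.6)]
screen_face [(array([313.2, 247.8]), 0.63)]
screen_face [(array([225.1, 206.3]), 0.94), (array([208.9, 214.2]), 0.47)]
screen [(array([312.3, 269.3]), 0.78)]
screen [(array([231.9, 205.2]), 0.7)]
```

View pics/c11.png

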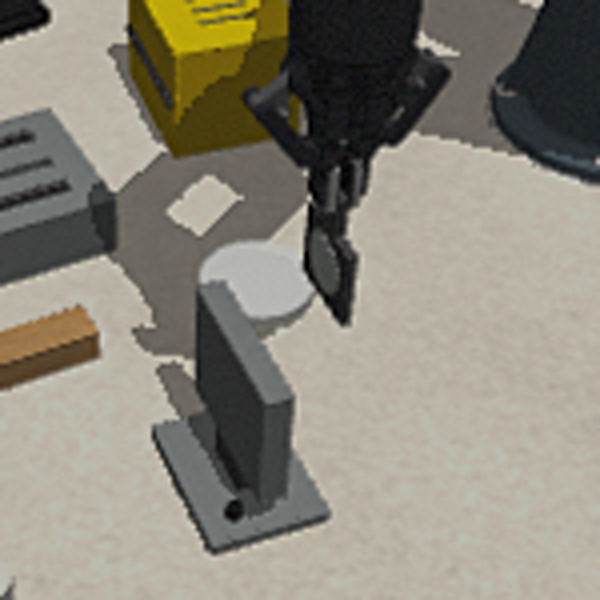

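View pics/c12.png

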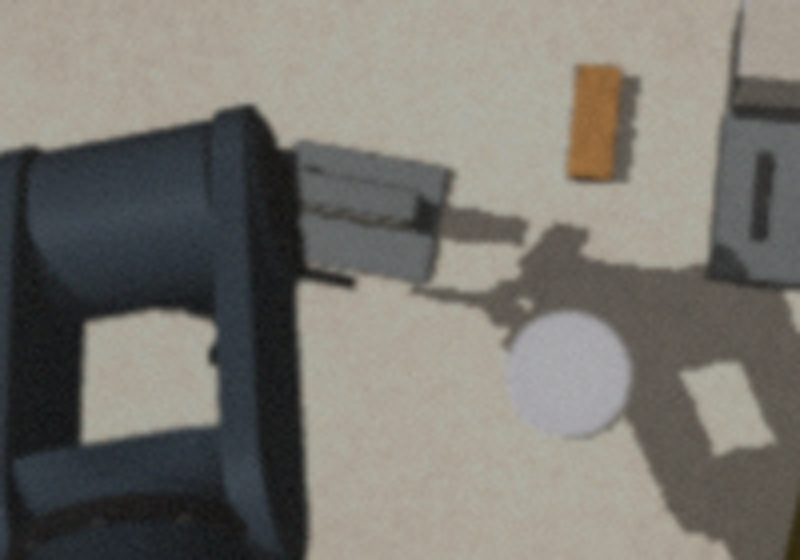

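```bash
python3 - <<'E'
from h import *
np.set_printoptions(precision=4,suppress=True)
a=manip.snapshot('side');b=manip.snapshot('top')
t=manip.sense()['tcp_pos']
P=t-[0,0,.0535];print('window pred',P,proj(a,P),proj(b,P))
n=np.array([np.cos(-.21),np.sin(-.21),0])
for p in [(332.3,213.2),(330.3,214.5)]:
    o,v=ray(a,p);print(o+v*((P-o)@n)/(v@n))
# screen from this view: panel top corners side, foot corners top
c=lambda x,y:(x/4+250-.4,y/4+150-.4)
p=[atz(a,c(*q),.14)[:2] for q in[(200,287),(222,282),(293,395),(265,404)]];print('panel',p)
p=[atz(a,c(*q),.012)[:2] for q in[(153,432),(212,548),(327,515)]];print('foot',p)
F=np.array([.529,.179])
im=cv2.resize(a['img'][150:300,250:400],None,fx=4,fy=4,interpolation=2)[:,:,::-1].copy()
R=np.array([[np.cos(-.21),-np.sin(-.21)],[np.sin(-.21),np.cos(-.21)]])
for x,y,z in [(0,-.06,.14),(.022,-.06,.14),(.022,.06,.14),(0,.06,.14),(-.035,.06,.012),(-.05,0,.09),(0,.06,.04)]:
    q=proj(a,np.r_[F+R@[x,y],z]);cv2.circle(im,(int(round((q[0]-249.6)*4)),int(round((q[1]-149.6)*4))),2,(0,0,255),-1)
cv2.imwrite('pics/c13.png',im)
E
```

```text
window pred [0.4812 0.1884 0.1881] [331.7643 214.0432] [215.037  217.9015]
[0.4817 0.1908 0.1929]
[0.4796 0.181  0.1802]
panel [array([0.5372, 0.1237]), array([0.5217, 0.1276]), array([0.5442, 0.2397]), array([0.5637, 0.2365])]
foot [array([0.5726, 0.1201]), array([0.5958, 0.2304]), array([0.5128, 0.2492])]
```

View pics/c13.png

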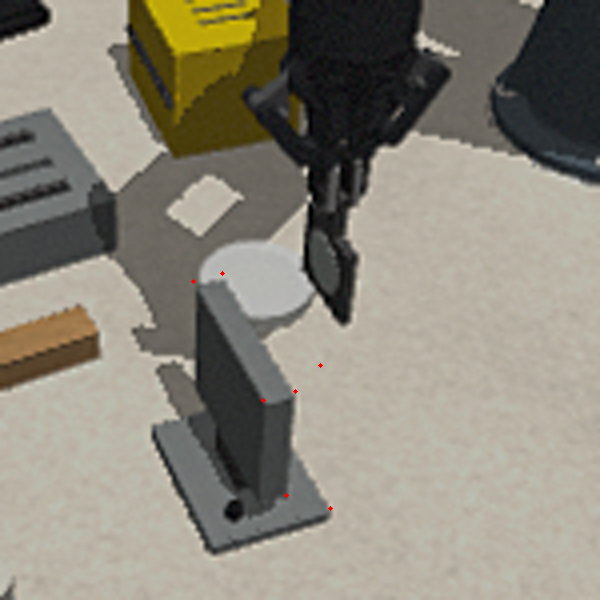

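Emit:
play_rows(steps=[[[0.003,0,0.02,0,0,0],[0,0,0.02,0,0,0],[0,0,0.02,0,0,0],[0,0,0.02,0,0,0],[0,0,0.017,0,0,0],[0,0,0,0,0,0],[0,0,0,0,0,0],[0,0,0,0,0,0],[0,0,0,0,0,0]]])

```text
t: 16.25
tcp_pos: [0.4822, 0.1915, 0.1452]
tool_rot: [0.777, 0.629, 0.001, 0.0]
force: [-0.6, 1.2, -0.5]
finger_gap: 0.099
```

```bash
python3 - <<'E'
from h import *
a=manip.snapshot('side');save(a,'s8.png');b=manip.snapshot('top');save(b,'t8.png')
q=manip.sense();print(q['t'],q['tcp_pos'],q['tool_rot'],q['force'],q['finger_gap'],abs(q['qd']).max())
P=q['tcp_pos']-[0,0,.0535];print(P,proj(a,P))
for n in ['filter_window','screen_face','cover_grip']:
  for s in (a,b):print(n,[(np.round(r['point'],1),round(r['score'],2)) for r in manip.pinpoint(n,s)[:3]])
x=cv2.resize(cv2.imread('pics/s8.png')[140:290,200:400],None,fx=4,fy=4,interpolation=2);cv2.imwrite('pics/c14.png',x)
E
```

```text
16.35 [0.48200067 0.19141664 0.14492302] [7.76999005e-01 6.29501705e-01 3.35455875e-04 1.90749234e-04] [ 0.16108514  0.24725817 -0.86652359] 0.09493965680783262 0.004501989537945216
[0.48200067 0.19141664 0.09142302] [329.59571348 241.1366631 ]
filter_window [(array([330.6, 242.6]), 0.75)]
filter_window [(array([222.2, 221.2]), 0.61)]
screen_face [(array([317.4, 246.2]), 0.8)]
screen_face [(array([223.7, 204. ]), 0.56)]
cover_grip [(array([206.7, 161.5]), 0.94), (array([323.1, 153.9]), 0.89), (array([224.7, 161.4]), 0.7)]
cover_grip [(array([355.9, 315.6]), 0.86), (array([350.1, 155.4]), 0.82), (array([413.7, 171.4]), 0.6)]
```

View pics/c14.png

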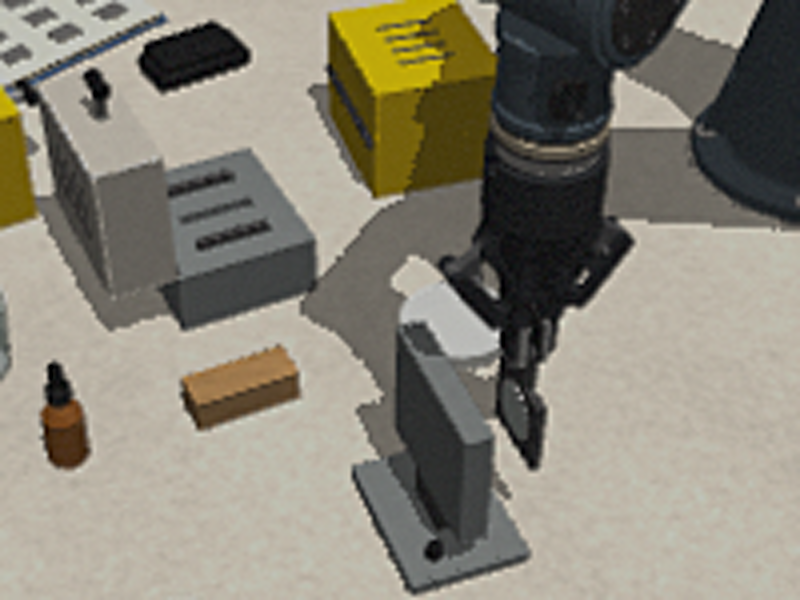

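View pics/t8.png

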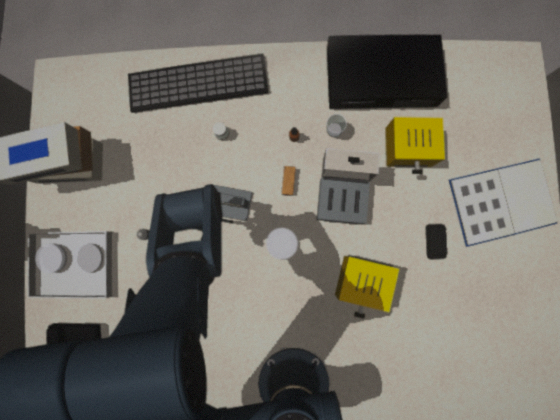

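```bash
python3 -c "
from station import manip
print(manip.sign_off()); print(manip.sense()['finger_gap'])"
```

```text
the job is handed in; nothing more can be done
None
the job is handed in; nothing more can be done
```

I swung the grey magazine's cover open to about 1.64 rad (worked out from where the gripper let go). I then drew the tabbed filter plate out of the middle slot and held it upright in front of the light screen. I handed the job in at about 16.4 s with the plate still in the gripper; no verdict is reported.

Last checks, all estimated from the arm pose and the pictures:
- **Window position:** about 49 mm in front of the lit face, about 0 mm off sideways and about 1 mm high. My two camera fits of the screen differed by about 4–5 mm, so I used their average. The network's window point was within 2 px of my prediction in the side view. The top view was no use for this, because the arm hid the plate.
- **Angle:** the plate looked parallel to the screen, matched to my estimate of the screen's turn (about -0.21 rad).
- **Grip:** the fingers were holding on the tab, and the arm was still.
- **Rest of the bench:** the cover stayed open, both blank plates were in their slots, and the bystanders in view looked unmoved. The arm hid the objective in the last top view.

Nothing failed, but the end state was judged from pictures, not from direct readings of the scene.

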